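Unscrew the gold treatment head for cleaning

TASK

Unscrew the gold treatment head anticlockwise (seen from above) from its upright hand-piece until the thread lets go, lift it off, and set it down gently in the pink tray, standing upright with its gold face up. Leave the chrome head on its own hand-piece.

Things in the scene. Friction and masses are not known exactly. Their poses are not given: they have to be found in the camera images.
- gold_head: Gold (brass) round cap, 50 mm diameter, 34 mm tall, about 130 g, milled rim, hollow below; screwed on one of the black hand-pieces. Origin: centre of its underside; z up out of the gold face. Grip across its diameter from above at any yaw, fingertips not below its underside, 25 to 40 N. It turns easily and does not rise while turned; about 1.2 rad (70 deg) anticlockwise from its start frees it.
- gold_handpiece: Fixed upright hand-piece with the gold head; white foot 90 mm wide. Origin: centre of foot's underside, on the table; z up along the thread's axis. Seated head's underside is 86 mm above it. Thread angle (head's x from this x, anticlockwise): starts 0.03-0.3 rad, stop at 0, holds to 1.0, free 1.05-2.4. Neck reaches 20 mm into the head. Chrome and blue-ball hand-pieces 130+ mm away, any order.
- tray: Shallow pink rectangular tray, fixed, 150 mm (x) by 190 mm (y), rim 12 mm high, walls and floor 4 mm thick, so 142 by 182 mm inside with the floor 4 mm above the table. Origin: centre of its underside; z up. Empty at the start.
- chrome_head: Chrome (silver) treatment head of the same shape and size, on another upright hand-piece, to be left there. Origin: centre of its underside, 86 mm above the table; z up.
Mind the look-alikes: they are no part of the job. What is meant by the gold_head is not purple, and is the larger of those in its own colour.

How it is judged:
On the way, in this order (a step that is already met when the one before it is completed fails the run):
1. the gold head is turned anticlockwise, still down on its hand-piece, to more than 0.85 rad from tight (angle between the x axis of gold_head and the x axis of gold_handpiece, either way round above 0.85 rad and z of gold_head in the frame of gold_handpiece below 0.096 m and horizontal distance between gold_head and gold_handpiece below 0.01 m).
2. the gold head is lifted off the neck (more than 20 mm above its seat) (z of gold_head in the frame of gold_handpiece above 0.106 m).
At the end, for the whole second after the job is handed in: The gold head is at rest on the pink tray's floor (underside less than 10 mm above the tray's underside; centre within 50 mm in x and 70 mm in y of the tray's centre), gold face up within 10 degrees; the chrome head is within 15 mm of its start (x of gold_head in the frame of tray between -0.05 and 0.05 m and y of gold_head in the frame of tray between -0.07 and 0.07 m and z of gold_head in the frame of tray between 0 and 0.01 m and angle between gold_head's own z axis and vertical below 0.17 rad and linear speed of gold_head below 0.02 m/s and angular speed of gold_head below 0.2 rad/s and distance of chrome_head from where it was at the start of the episode below 0.015 m); the robot touches nothing.
It fails at once if the gold head is let go over the tray with its underside more than 20 mm above the tray's underside (dropped) (z of gold_head in the frame of tray between 0.02 and 0.3 m and x of gold_head in the frame of tray between -0.075 and 0.075 m and y of gold_head in the frame of tray between -0.095 and 0.095 m and contact force between the fingers and gold_head below 0.05 N).
It fails at once if the chrome head is moved more than 15 mm (distance of chrome_head from where it was at the start of the episode above 0.015 m).
It also fails if it takes over 43 s, if anything falls off the work surface, if the arm or the gripper's body presses on something with over 40 N, if the wrist force passes 120 N, or if a joint passes its speed limit or range.

ROBOT

A 6-joint arm with a two-finger parallel gripper is mounted at the origin on the work surface. World frame = base frame: x ahead of the robot, y to its left, z up, the work surface at z = 0. Lengths are in m, angles in rad, forces in N, time in s.
With the tool pointing down it reaches from about 0.375 to 0.975 m from the base axis. Payload 3.8 kg.
Tool frame: the origin (TCP) lies where the fingers leave the gripper's body, on its centre line; the fingertips stand 64 mm ahead of it and the grasp point (between the pads) lies 45 mm ahead of it; z points along the fingers, y is the line along which they close (so a half turn about z gives the same grasp; the last joint's range is limited). The gripper opens to 88 mm and grips with 3 to 60 N. Pads are 18 mm wide; open, the fingers measure 123 mm over their backs; the gripper's body (75 mm by 187 mm) begins 45 mm behind the grasp point.
Start: joints at [1.084, 0.264, 1.604, -0, 1.274, -0.037], TCP at [0.293, 0.608, 0.303] pointing down, gripper open.
Joint ranges: [-2.63, 2.63], [-0.94, 2.18], [0.31, 2.57], [-1.31, 4.45], [0, 2.66], [-2.55, 2.55]. Speed limits (rad/s): [2.57, 2.57, 3.14, 3.14, 3.14, 3.14].

INTERFACE

Orientations are given as a unit quaternion [x, y, z, w].
In Python, from station import status, imaging, manip gives the robot as it stands.
- The arm moves only by the tool drive_tool, never from a script. Its argument "moves" is a list of rows, each an object of numbers: "hand": the finger opening in mm, from 0 to 88.1; "dx", "dy", "dz": the shift along the tool's x, y, z in units of 60 mm (1.0 is 60 mm); "spin": the turn about the tool's z in rad. A call has 1 to 20 rows; each row shifts and turns the commanded pose from where the row before left it, along the tool's axes as they then stand; what a row does not reach is not made up. A row lasts 1/8 s, in which the tool goes at most 62.5 mm and 10.7 degrees, less where a joint would pass 70% of its speed; a pose out of reach is approached as far as the arm can. A call is refused whole if a number of a shift passes 1 or a number of a turn 0.188, either way. A call with a gripper value outside its range is refused whole. The fingers move at their own pace and stop on an object; the grip force is fixed at half the most. Time passes only in rows, so rows that do not move let the fingers close. It gives the time, the measured TCP pose, the force, the opening and the grip force at its end, in the units of the state.
- status.state(): the state, without advancing time (a new reading comes with each control period).
- imaging.get_image(name): name is "side" or "top" or "wrist"; returns the picture (420x560x3 uint8, blue, green, red); there is no depth.
- imaging.camera_info(name): a dict with "fx", "fy", "cx", "cy" (pixels), "xyz" and "attitude" of the camera in the world; the wrist camera has in their place "mount" (4x4, takes a point from camera to tool coordinates, whose origin is the TCP and whose axes are the flange's). Camera axes: x right, y down, z forward; pixel columns grow to the right and rows downward; lengths in m; the calibration is good to about 2 mm. A picture is of the moment at which its call begins: read the wrist's pose just before it. camera_info takes no time and is no camera call.
- manip.sign_off(): hands the job in; it is judged then, once.
The state is a dict: "time": time; "q": joint angles; "dq": joint speeds; "joint_torque": joint torques, N m; "ee_pos": TCP position; "tcp_rot": TCP orientation; "force": force on the tool from outside, world axes, zero at the start; "ft_torque": the same for the moment, N m; "grip_width": opening from 0.0 (shut) to 1.0 (fully open); "grasp_force": force on a finger pad.
Only numpy, scipy, OpenCV 4.12 (cv2) and the standard library are available. Lean on these libraries where they do the work, as an engineer would, in place of code of your own. Each camera call takes 0.05 s, during which the arm holds its last target. There are 200 camera calls.

## Working session

There is one attempt and no reset: what is moved stays moved. The work goes in short steps, Python scripts to look and compute and a tool call to move; the robot and the scene stay as the last step left them, time stands still between calls to the robot, and variables do not carry over. Pictures are saved under pics/ and viewed, at most 10 in all, crops included, and the job is handed in when it is done.

Besides the shell and the picture viewer there is one more tool, called by a JSON object that holds its "api" and its "payload", one argument or row to a line. drive_tool: Moves the arm, as the interface text tells. Its arguments: {"type":"object","properties":{"moves":{"type":"array","items":{"type":"object","properties":{"hand":{"type":"number"},"dx":{"type":"number"},"dy":{"type":"number"},"dz":{"type":"number"},"spin":{"type":"number"}}}}},"required":["moves"]}

```bash
mkdir -p pics
python3 - <<'E'
from station import status, imaging
import cv2
s=status.state(); print(s['time'],s['ee_pos'],s['tcp_rot'],s['grip_width'],s['q'])
for n in ['side','top','wrist']:
    i=imaging.camera_info(n); print(n,i)
    cv2.imwrite(f'pics/{n}0.png',imaging.get_image(n))
E
```

```text
0.0 [0.29321529 0.60735002 0.30140423] [ 2.23001293e-01  9.74817501e-01 -1.08701828e-03 -2.83901100e-04] 0.9983674725117894 [ 1.08409802e+00  2.64743863e-01  1.60535531e+00 -1.48943263e-05
  1.27374040e+00 -3.69092136e-02]
side {'fx': 523.6607125781142, 'fy': 523.6607125781142, 'cx': 287.28999388119956, 'cy': 207.63210148876212, 'xyz': array([0.05798983, 0.57471423, 0.59796839]), 'attitude': array([-0.32172178,  0.82902859, -0.42585405,  0.16689824])}
top {'fx': 488.6517095082312, 'fy': 488.6517095082312, 'cx': 270.8737487399029, 'cy': 207.36474082015434, 'xyz': array([0.40190327, 0.04559167, 0.91063497]), 'attitude': array([ 0.7268643 , -0.6793016 ,  0.06958804, -0.07331527])}
wrist {'fx': 375.6084977911419, 'fy': 375.6084977911419, 'cx': 277.6348960641304, 'cy': 209.43058905870686, 'mount': array([[-1.60383817e-03, -9.61894901e-01, -2.73414752e-01,
         7.05063993e-02],
       [ 9.99998689e-01, -1.60317499e-03, -2.25848189e-04,
        -1.59739081e-03],
       [-2.21089469e-04, -2.73414755e-01,  9.61896212e-01,
        -8.08009083e-02],
       [ 0.00000000e+00,  0.00000000e+00,  0.00000000e+00,
         1.00000000e+00]])}
```

View pics/top0.png

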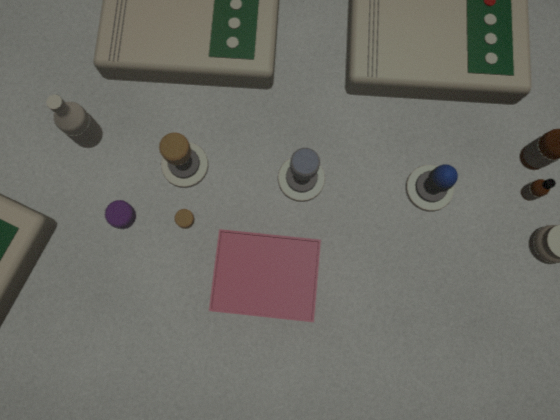

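View pics/side0.png

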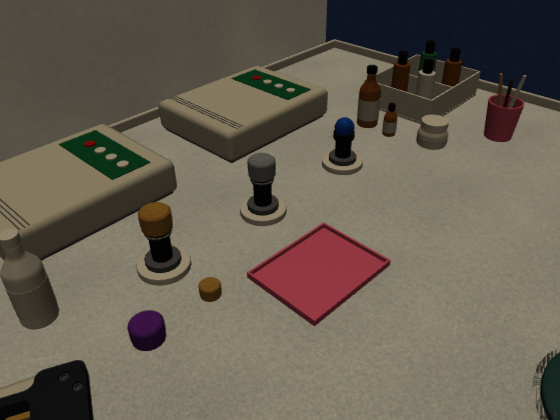

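Top view: the gold head is at (175,148), with chrome at (304,165), the blue ball at (443,177) and the tray corners near (219,231), (320,239), (314,321) and (211,312). The small gold look-alike is at (184,218) and the purple cap at (120,214). In the side view, gold is at (155,220) and chrome at (262,168).

```bash
cat > h.py <<'E'
import numpy as np, cv2
from scipy.spatial.transform import Rotation as R
from station import status, imaging
def cam(n, s=None):
    i=imaging.camera_info(n); K=(i['fx'],i['fy'],i['cx'],i['cy'])
    if n=='wrist':
        T=np.eye(4); T[:3,:3]=R.from_quat(s['tcp_rot']).as_matrix(); T[:3,3]=s['ee_pos']; M=T@i['mount']
        return K,M[:3,3],M[:3,:3]
    return K,np.array(i['xyz']),R.from_quat(i['attitude']).as_matrix()
def ray(c,p):
    K,o,A=c; d=A@np.array([(p[0]-K[2])/K[0],(p[1]-K[3])/K[1],1]); return o,d/np.linalg.norm(d)
def plane(c,p,z):
    o,d=ray(c,p); return o+d*(z-o[2])/d[2]
def tri(r1,r2):
    (a,d),(b,e)=r1,r2; t=np.linalg.lstsq(np.c_[d,-e],b-a,rcond=None)[0]
    P,Q=a+d*t[0],b+e*t[1]; return (P+Q)/2,np.linalg.norm(P-Q)
def blobs(im,lo,hi,amin=100):
    m=cv2.inRange(cv2.cvtColor(im,cv2.COLOR_BGR2HSV),lo,hi); m=cv2.morphologyEx(m,cv2.MORPH_OPEN,np.ones((3,3)))
    return sorted([c for c in cv2.findContours(m,cv2.RETR_EXTERNAL,cv2.CHAIN_APPROX_NONE)[0] if cv2.contourArea(c)>amin],key=cv2.contourArea)[::-1]
def cen(c):
    m=cv2.moments(c); return m['m10']/m['m00'],m['m01']/m['m00']
E
python3 - <<'E'
from h import *
t,s=cv2.imread('pics/top0.png'),cv2.imread('pics/side0.png'); ct,cs=cam('top'),cam('side')
for nm,im,ps in [('t',t,[(175,145),(184,218),(304,160),(200,175),(250,280)]),('s',s,[(155,220),(262,165),(300,270),(183,265)])]:
    h=cv2.cvtColor(im,cv2.COLOR_BGR2HSV); print(nm,[h[y,x].tolist() for x,y in ps])
g={}
for nm,im,c in [('t',t,ct),('s',s,cs)]:
    for b in blobs(im,(8,100,50),(25,255,255))[:5]: print(nm,'gold',np.round(cen(b)),cv2.contourArea(b),cv2.boundingRect(b))
    b=blobs(im,(165,80,40),(180,255,255),1000)[0]; q=cv2.boxPoints(cv2.minAreaRect(b)); print(nm,'tray',q.tolist())
    P=np.array([plane(c,p,.012) for p in q]); print(P.round(4).tolist(),P.mean(0))
    ap=cv2.approxPolyDP(b,8,True)[:,0]; P=np.array([plane(c,p,.012) for p in ap.astype(float)]); print(ap.tolist(),P.round(3).tolist(),P.mean(0))
E
```

```text
t [[19, 109, 101], [18, 100, 99], [110, 16, 93], [35, 24, 130], [175, 87, 126]]
s [[16, 201, 75], [21, 36, 71], [177, 158, 147], [20, 67, 145]]
t gold [174. 146.] 556.0 (160, 133, 28, 27)
t gold [184. 217.] 197.5 (176, 210, 17, 16)
t gold [554. 138.] 165.5 (547, 129, 13, 23)
t tray [[209.48880004882812, 309.7284851074219], [218.19638061523438, 229.18336486816406], [320.6209411621094, 240.25631713867188], [311.9133605957031, 320.80145263671875]]
[[0.391, 0.1542, 0.012], [0.5381, 0.1516, 0.012], [0.5303, -0.0395, 0.012], [0.384, -0.0307, 0.012]] [0.46084025 0.05888772 0.012     ]
[[220, 231], [210, 309], [294, 318], [304, 308], [298, 317], [312, 320], [302, 314], [313, 306], [303, 287], [315, 289], [302, 246], [297, 254], [290, 243], [290, 255], [276, 236]] [[0.535, 0.148, 0.012], [0.392, 0.153, 0.012], [0.387, 0.002, 0.012], [0.405, -0.015, 0.012], [0.389, -0.005, 0.012], [0.385, -0.031, 0.012], [0.395, -0.012, 0.012], [0.41, -0.031, 0.012], [0.443, -0.012, 0.012], [0.441, -0.033, 0.012], [0.517, -0.006, 0.012], [0.502, 0.003, 0.012], [0.521, 0.017, 0.012], [0.499, 0.015, 0.012], [0.533, 0.043, 0.012]] [0.45027558 0.01568558 0.012     ]
s gold [154. 212.] 483.5 (138, 202, 33, 20)
s gold [209. 285.] 270.5 (199, 277, 22, 18)
s gold [370.  87.] 135.5 (361, 82, 19, 11)
s tray [[245.1573028564453, 273.4940185546875], [338.5460205078125, 197.77342224121094], [391.27410888671875, 262.8046875], [297.8853759765625, 338.5252685546875]]
[[0.5387, 0.1546, 0.012], [0.5606, -0.1213, 0.012], [0.3766, -0.0285, 0.012], [0.385, 0.1979, 0.012]] [0.46520705 0.05065321 0.012     ]
[[325, 223], [247, 272], [312, 324], [389, 262]] [[0.528, -0.039, 0.012], [0.539, 0.15, 0.012], [0.388, 0.164, 0.012], [0.381, -0.028, 0.012]] [0.45890006 0.06164442 0.012     ]
```

Run:
```python
from h import *
ct,cs=cam('top'),cam('side')
print('gold',plane(ct,(174.5,146),.12),tri(ray(ct,(175,146)),ray(cs,(155,211))))
print('foot',plane(ct,(185.5,165.5),.006)); print('chrome',plane(ct,(304.5,161),.12)); print('blue',plane(ct,(443,177),.12))
s=status.state(); Rm=R.from_quat(s['tcp_rot']).as_matrix(); print(Rm.round(3))
g=plane(ct,(174.5,146),.12); d=np.array([g[0],g[1],.23])-s['ee_pos']; print(d, Rm.T@d/.06)
```

```text
gold [0.65882176 0.22543633 0.12      ] (array([0.66019374, 0.2255873 , 0.11700517]), np.float64(0.000868618705693472))
foot [0.65820035 0.2260642  0.006     ]
chrome [0.64734763 0.00416175 0.12      ]
blue [ 0.63524035 -0.228679    0.12      ]
[[-0.901  0.435 -0.001]
 [ 0.435  0.901 -0.002]
 [ 0.    -0.002 -1.   ]]
[ 0.36557435 -0.38203462 -0.07170058] [-8.25528114 -3.08292736  1.19968024]
```

{"api": "drive_tool", "payload": {
  "moves": [
    {"dx":-0.3,"dy":-0.12,"hand":88},
    {"dx":-0.5,"dy":-0.19},
    {"dx":-0.5,"dy":-0.19},
    {"dx":-0.5,"dy":-0.19},
    {"dx":-0.5,"dy":-0.19},
    {"dx":-0.5,"dy":-0.19},
    {"dx":-0.5,"dy":-0.19},
    {"dx":-0.5,"dy":-0.19},
    {"dx":-0.5,"dy":-0.19},
    {"dx":-0.5,"dy":-0.19},
    {"dx":-0.5,"dy":-0.19},
    {"dx":-0.5,"dy":-0.19},
    {"dx":-0.5,"dy":-0.19},
    {"dx":-0.5,"dy":-0.19},
    {"dx":-0.5,"dy":-0.19},
    {"dx":-0.5,"dy":-0.19},
    {"dx":-0.4,"dy":-0.12}
  ]
}}

```text
invalid input at $.moves[0]: expected keys hand, dx, dy, dz, spin
```

{"api": "drive_tool", "payload": {
  "moves": [
    {"spin":0.15},
    {"spin":0.15},
    {"spin":0.15},
    {"spin":0.15},
    {"spin":0.15},
    {"spin":0.15},
    {},
    {}
  ]
}}

```text
invalid input at $.moves[0]: expected keys hand, dx, dy, dz, spin
```

Run:
```python
from h import *
s=status.state(); im=imaging.get_image('wrist'); cv2.imwrite('pics/w1.png',im)
print(s['time'],s['ee_pos'],s['q'],s['grip_width'])
print(R.from_quat(s['tcp_rot']).as_matrix().round(3))
c=cam('wrist',s)
for b in blobs(im,(8,80,40),(28,255,255),300)[:4]: print(cv2.boundingRect(b),cv2.minEnclosingCircle(b),plane(c,cv2.minEnclosingCircle(b)[0],.12))
```

```text
0.15 [0.29324741 0.60747095 0.30170058] [ 1.08412640e+00  2.64537795e-01  1.60506378e+00  1.93300412e-05
  1.27372842e+00 -3.68988786e-02] 1.0037575482215007
[[-0.901  0.435 -0.001]
 [ 0.435  0.901 -0.002]
 [ 0.    -0.002 -1.   ]]
(240, 396, 320, 15) ((399.5, 403.0), 159.6536407470703) [0.49530393 0.62254538 0.12      ]
(502, 304, 50, 76) ((526.0, 341.5), 40.02821350097656) [0.48296513 0.73585787 0.12      ]
(5, 304, 49, 76) ((29.5, 341.5), 40.05630874633789) [0.30852539 0.37502679 0.12      ]
```

View pics/w1.png

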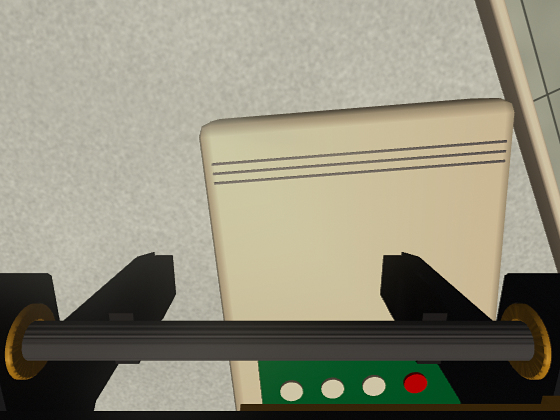

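The arm has not moved, because every row needs all five keys. The picture only shows a console below the gripper.

{"api": "drive_tool", "payload": {
  "moves": [
    {"dx":-0.3,"dy":-0.12,"dz":0,"spin":0,"hand":88},
    {"dx":-0.5,"dy":-0.19,"dz":0,"spin":0,"hand":88},
    {"dx":-0.5,"dy":-0.19,"dz":0,"spin":0,"hand":88},
    {"dx":-0.5,"dy":-0.19,"dz":0,"spin":0,"hand":88},
    {"dx":-0.5,"dy":-0.19,"dz":0,"spin":0,"hand":88},
    {"dx":-0.5,"dy":-0.19,"dz":0,"spin":0,"hand":88},
    {"dx":-0.5,"dy":-0.19,"dz":0,"spin":0,"hand":88},
    {"dx":-0.5,"dy":-0.19,"dz":0,"spin":0,"hand":88},
    {"dx":-0.5,"dy":-0.19,"dz":0,"spin":0,"hand":88},
    {"dx":-0.5,"dy":-0.19,"dz":0,"spin":0,"hand":88},
    {"dx":-0.5,"dy":-0.19,"dz":0,"spin":0,"hand":88},
    {"dx":-0.5,"dy":-0.19,"dz":0,"spin":0,"hand":88},
    {"dx":-0.5,"dy":-0.19,"dz":0,"spin":0,"hand":88},
    {"dx":-0.5,"dy":-0.19,"dz":0,"spin":0,"hand":88},
    {"dx":-0.5,"dy":-0.19,"dz":0,"spin":0,"hand":88},
    {"dx":-0.5,"dy":-0.19,"dz":0,"spin":0,"hand":88},
    {"dx":-0.4,"dy":-0.12,"dz":0,"spin":0,"hand":88}
  ]
}}

```text
time: 2.33
ee_pos: [0.6568, 0.2247, 0.3027]
tcp_rot: [0.224, 0.975, -0.0, -0.0]
force: [0.7, -0.1, 0.1]
grip_width: 1.001
grasp_force: 0.0
```

{"api": "drive_tool", "payload": {
  "moves": [
    {"dx":0,"dy":0,"dz":0.1,"spin":0.15,"hand":88},
    {"dx":0,"dy":0,"dz":0.1,"spin":0.15,"hand":88},
    {"dx":0,"dy":0,"dz":0.1,"spin":0.15,"hand":88},
    {"dx":0,"dy":0,"dz":0.1,"spin":0.15,"hand":88},
    {"dx":0,"dy":0,"dz":0.1,"spin":0.15,"hand":88},
    {"dx":0,"dy":0,"dz":0.1,"spin":0.15,"hand":88},
    {"dx":0,"dy":0,"dz":0,"spin":0,"hand":88},
    {"dx":0,"dy":0,"dz":0,"spin":0,"hand":88}
  ]
}}

```text
time: 3.32
ee_pos: [0.6561, 0.2267, 0.2669]
tcp_rot: [0.624, 0.781, 0.0, 0.0]
force: [0.2, -0.6, -0.8]
grip_width: 0.999
grasp_force: 0.0
```

Run:
```python
from h import *
s=status.state(); im=imaging.get_image('wrist'); cv2.imwrite('pics/w2.png',im)
print(s['time'],s['ee_pos'],s['q'],s['grip_width'])
print(R.from_quat(s['tcp_rot']).as_matrix().round(3))
c=cam('wrist',s)
for b in blobs(im,(8,80,40),(28,255,255),300)[:4]: print(cv2.boundingRect(b),cv2.minEnclosingCircle(b),plane(c,cv2.minEnclosingCircle(b)[0],.12))
```

```text
3.325 [0.65609908 0.22671364 0.26691887] [ 2.96832685e-01  3.21689809e-01  1.59699771e+00 -2.06984853e-05
  1.22277634e+00  7.35385590e-02] 0.9986959485310893
[[-0.221  0.975  0.   ]
 [ 0.975  0.221  0.   ]
 [-0.     0.    -1.   ]]
(244, 169, 79, 81) ((282.95947265625, 209.0), 41.00901412963867) [0.65714345 0.23183778 0.12      ]
(240, 396, 320, 15) ((399.5, 403.0), 159.6536407470703) [0.77439768 0.10564685 0.12      ]
(5, 303, 50, 77) ((28.5, 341.0), 40.11555862426758) [0.50482961 0.09903177 0.12      ]
(502, 304, 50, 76) ((526.0, 341.5), 40.02821350097656) [0.84471854 0.1752876  0.12      ]
```

View pics/w2.png

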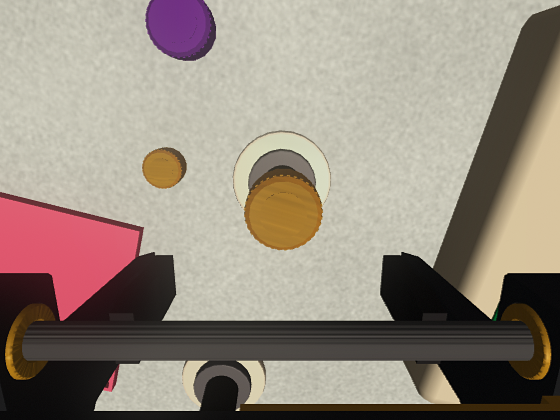

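Wrist view: the gold face is centred near (283.5,211) and the foot near (281.5,180), both in line between the fingers. I'll check the foot's position and go lower for a second look.

{"api": "drive_tool", "payload": {
  "moves": [
    {"dx":0,"dy":0,"dz":0.3,"spin":0,"hand":88},
    {"dx":0,"dy":0,"dz":0.3,"spin":0,"hand":88},
    {"dx":0,"dy":0,"dz":0,"spin":0,"hand":88},
    {"dx":0,"dy":0,"dz":0,"spin":0,"hand":88}
  ]
}}

```text
time: 3.88
ee_pos: [0.6558, 0.227, 0.2301]
tcp_rot: [0.625, 0.781, -0.0, -0.0]
force: [0.3, 0.1, -0.1]
grip_width: 0.996
grasp_force: 0.0
```

Run:
```python
from h import *
s=status.state(); im=imaging.get_image('wrist'); cv2.imwrite('pics/w3.png',im); side=imaging.get_image('side')
s0=dict(s); s0['ee_pos']=np.array([.6561,.2267,.2669]); print('foot w2',plane(cam('wrist',s0),(281.5,179.8),.006))
print(s['time'],s['ee_pos'])
c=cam('wrist',s)
for b in blobs(im,(8,80,40),(28,255,255),300)[:2]:
    x,y,w,h=cv2.boundingRect(b); p=(x+w/2-.5,y+h-.5-w/2); print(x,y,w,h,plane(c,p,.12),'edge L/R',plane(c,(x,p[1]),.12),plane(c,(x+w,p[1]),.12))
```

```text
foot w2 [0.65799314 0.22767998 0.006     ]
3.875 [0.65577117 0.22696283 0.23009465]
239 179 92 96 [0.65713724 0.23168952 0.12      ] edge L/R [0.63332913 0.22636322 0.12      ] [0.6814604  0.23713105 0.12      ]
240 396 320 15 [0.721128  0.2330421 0.12     ] edge L/R [0.63627183 0.21405055 0.12      ] [0.80641439 0.25212994 0.12      ]
```

View pics/w3.png

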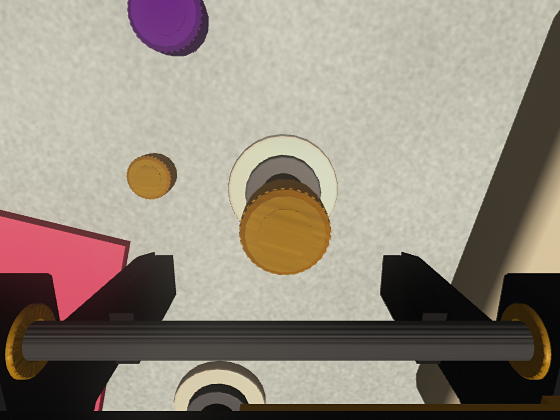

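The face centre is at (285,231) and the foot at (283,189). I take the axis as about (0.6575, 0.228). Next: descend to TCP z 0.155 and close.

{"api": "drive_tool", "payload": {
  "moves": [
    {"dx":0.01,"dy":0.03,"dz":0.25,"spin":0,"hand":88},
    {"dx":0,"dy":0,"dz":0.25,"spin":0,"hand":88},
    {"dx":0,"dy":0,"dz":0.25,"spin":0,"hand":88},
    {"dx":0,"dy":0,"dz":0.25,"spin":0,"hand":88},
    {"dx":0,"dy":0,"dz":0.25,"spin":0,"hand":88},
    {"dx":0,"dy":0,"dz":0,"spin":0,"hand":88},
    {"dx":0,"dy":0,"dz":0,"spin":0,"hand":60},
    {"dx":0,"dy":0,"dz":0,"spin":0,"hand":60},
    {"dx":0,"dy":0,"dz":0,"spin":0,"hand":60},
    {"dx":0,"dy":0,"dz":0,"spin":0,"hand":54},
    {"dx":0,"dy":0,"dz":0,"spin":0,"hand":54},
    {"dx":0,"dy":0,"dz":0,"spin":0,"hand":54}
  ]
}}

```text
time: 5.48
ee_pos: [0.6577, 0.228, 0.1559]
tcp_rot: [0.625, 0.781, 0.0, 0.0]
force: [0.2, -0.1, -0.7]
grip_width: 0.612
grasp_force: 0.2
```

{"api": "drive_tool", "payload": {
  "moves": [
    {"dx":0,"dy":0,"dz":0,"spin":0,"hand":51},
    {"dx":0,"dy":0,"dz":0,"spin":0,"hand":51}
  ]
}}

```text
time: 5.72
ee_pos: [0.6578, 0.228, 0.1559]
tcp_rot: [0.625, 0.781, 0.0, 0.0]
force: [0.7, 0.1, 0.5]
grip_width: 0.582
grasp_force: 0.5
```

No contact at a 51 mm opening, so the centring across the fingers is good. Closing fully.

{"api": "drive_tool", "payload": {
  "moves": [
    {"dx":0,"dy":0,"dz":0,"spin":0,"hand":40},
    {"dx":0,"dy":0,"dz":0,"spin":0,"hand":40},
    {"dx":0,"dy":0,"dz":0,"spin":0,"hand":40},
    {"dx":0,"dy":0,"dz":0,"spin":0,"hand":40}
  ]
}}

```text
time: 6.22
ee_pos: [0.6577, 0.228, 0.1559]
tcp_rot: [0.625, 0.781, 0.0, 0.0]
force: [0.5, 0.3, 1.0]
grip_width: 0.561
grasp_force: 30.0
```

{"api": "drive_tool", "payload": {
  "moves": [
    {"dx":0,"dy":0,"dz":0,"spin":-0.1,"hand":40},
    {"dx":0,"dy":0,"dz":0,"spin":-0.1,"hand":40},
    {"dx":0,"dy":0,"dz":0,"spin":-0.1,"hand":40},
    {"dx":0,"dy":0,"dz":0,"spin":-0.1,"hand":40},
    {"dx":0,"dy":0,"dz":0,"spin":-0.1,"hand":40}
  ]
}}

```text
time: 6.85
ee_pos: [0.658, 0.2276, 0.1559]
tcp_rot: [0.411, 0.912, 0.0, 0.001]
force: [2.4, -0.8, 0.1]
grip_width: 0.559
grasp_force: 30.0
```

{"api": "drive_tool", "payload": {
  "moves": [
    {"dx":0,"dy":0,"dz":0,"spin":-0.1,"hand":40},
    {"dx":0,"dy":0,"dz":0,"spin":-0.1,"hand":40},
    {"dx":0,"dy":0,"dz":0,"spin":-0.1,"hand":40},
    {"dx":0,"dy":0,"dz":0,"spin":-0.1,"hand":40},
    {"dx":0,"dy":0,"dz":0,"spin":-0.1,"hand":40},
    {"dx":0,"dy":0,"dz":0,"spin":-0.1,"hand":40},
    {"dx":0,"dy":0,"dz":0,"spin":-0.1,"hand":40},
    {"dx":0,"dy":0,"dz":0,"spin":-0.1,"hand":40},
    {"dx":0,"dy":0,"dz":0,"spin":-0.1,"hand":40},
    {"dx":0,"dy":0,"dz":0,"spin":0,"hand":40},
    {"dx":0,"dy":0,"dz":0,"spin":0,"hand":40}
  ]
}}

```text
time: 8.22
ee_pos: [0.6579, 0.2279, 0.1559]
tcp_rot: [-0.024, 1.0, 0.0, 0.0]
force: [3.9, 0.1, 0.3]
grip_width: 0.558
grasp_force: 30.0
```

Turned 1.40 rad with low forces. Lifting gently.

{"api": "drive_tool", "payload": {
  "moves": [
    {"dx":0,"dy":0,"dz":-0.05,"spin":0,"hand":40},
    {"dx":0,"dy":0,"dz":-0.05,"spin":0,"hand":40},
    {"dx":0,"dy":0,"dz":0,"spin":0,"hand":40}
  ]
}}

```text
time: 8.6
ee_pos: [0.6579, 0.2279, 0.1613]
tcp_rot: [-0.025, 1.0, -0.0, 0.0]
force: [5.7, 0.1, -3.7]
grip_width: 0.56
grasp_force: 30.0
```

{"api": "drive_tool", "payload": {
  "moves": [
    {"dx":0,"dy":0,"dz":-0.1,"spin":0,"hand":40},
    {"dx":0,"dy":0,"dz":-0.1,"spin":0,"hand":40},
    {"dx":0,"dy":0,"dz":-0.1,"spin":0,"hand":40},
    {"dx":0,"dy":0,"dz":-0.2,"spin":0,"hand":40},
    {"dx":0,"dy":0,"dz":-0.2,"spin":0,"hand":40},
    {"dx":0,"dy":0,"dz":-0.2,"spin":0,"hand":40},
    {"dx":0,"dy":0,"dz":-0.2,"spin":0,"hand":40},
    {"dx":0,"dy":0,"dz":0,"spin":0,"hand":40},
    {"dx":0,"dy":0,"dz":0,"spin":0,"hand":40}
  ]
}}

```text
time: 9.72
ee_pos: [0.6574, 0.2279, 0.2275]
tcp_rot: [-0.025, 1.0, -0.0, -0.0]
force: [0.5, 0.3, -0.8]
grip_width: 0.562
grasp_force: 30.0
```

Run:
```python
from h import *
s=status.state(); a=imaging.get_image('side'); w=imaging.get_image('wrist')
cv2.imwrite('pics/s4.png',np.hstack([a[60:360,40:400],w[120:420,80:480]]))
print(s['time'],s['ee_pos'],s['q'],s['grip_width'],s['force'])
Rm=R.from_quat(s['tcp_rot']).as_matrix(); print(Rm.round(3))
d=np.array([.460,.060,s['ee_pos'][2]])-s['ee_pos']; print(Rm.T@d/.06)
```

```text
9.725 [0.65737221 0.22790713 0.22748517] [ 2.97920707e-01  3.53648588e-01  1.62980845e+00  2.77891170e-05
  1.15855112e+00 -1.32304728e+00] 0.5619138567087072 [ 0.52607085  0.27396487 -0.7861744 ]
[[-0.999 -0.05  -0.   ]
 [-0.05   0.999 -0.   ]
 [ 0.    -0.    -1.   ]]
[ 3.42571196e+00 -2.62999656e+00  1.60438627e-03]
```

View pics/s4.png

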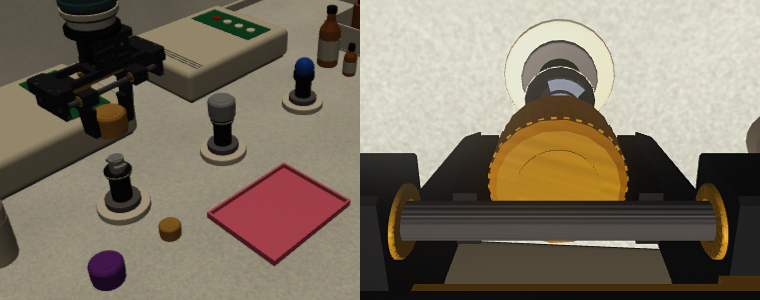

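The head is off, held upright between the fingers, and the neck is bare at about (120,165) in the crop. Carrying it to above the tray's centre.

{"api": "drive_tool", "payload": {
  "moves": [
    {"dx":0.2,"dy":-0.15,"dz":0,"spin":0,"hand":40},
    {"dx":0.4,"dy":-0.31,"dz":0,"spin":0,"hand":40},
    {"dx":0.4,"dy":-0.31,"dz":0,"spin":0,"hand":40},
    {"dx":0.4,"dy":-0.31,"dz":0,"spin":0,"hand":40},
    {"dx":0.4,"dy":-0.31,"dz":0,"spin":0,"hand":40},
    {"dx":0.4,"dy":-0.31,"dz":0,"spin":0,"hand":40},
    {"dx":0.4,"dy":-0.31,"dz":0,"spin":0,"hand":40},
    {"dx":0.4,"dy":-0.31,"dz":0,"spin":0,"hand":40},
    {"dx":0.3,"dy":-0.23,"dz":0,"spin":0,"hand":40},
    {"dx":0.13,"dy":-0.08,"dz":0,"spin":0,"hand":40},
    {"dx":0,"dy":0,"dz":0,"spin":0,"hand":40},
    {"dx":0,"dy":0,"dz":0,"spin":0,"hand":40}
  ]
}}

```text
time: 11.32
ee_pos: [0.4605, 0.0603, 0.2279]
tcp_rot: [-0.025, 1.0, 0.0, 0.0]
force: [-0.1, -0.2, -1.9]
grip_width: 0.558
grasp_force: 30.0
```

{"api": "drive_tool", "payload": {
  "moves": [
    {"dx":0,"dy":0,"dz":0.3,"spin":0,"hand":40},
    {"dx":0,"dy":0,"dz":0.3,"spin":0,"hand":40},
    {"dx":0,"dy":0,"dz":0.3,"spin":0,"hand":40},
    {"dx":0,"dy":0,"dz":0.3,"spin":0,"hand":40},
    {"dx":0,"dy":0,"dz":0.3,"spin":0,"hand":40},
    {"dx":0,"dy":0,"dz":0.3,"spin":0,"hand":40},
    {"dx":0,"dy":0,"dz":0.2,"spin":0,"hand":40},
    {"dx":0,"dy":0,"dz":0.2,"spin":0,"hand":40},
    {"dx":0,"dy":0,"dz":0.1,"spin":0,"hand":40},
    {"dx":0,"dy":0,"dz":0,"spin":0,"hand":40},
    {"dx":0,"dy":0,"dz":0,"spin":0,"hand":40}
  ]
}}

```text
time: 12.7
ee_pos: [0.4604, 0.0601, 0.0902]
tcp_rot: [-0.025, 1.0, 0.0, 0.001]
force: [1.2, -0.1, -1.8]
grip_width: 0.561
grasp_force: 30.0
```

Run:
```python
from h import *
a=imaging.get_image('side'); b=imaging.get_image('top')
cv2.imwrite('pics/s5.png',np.hstack([a[120:400,150:500],b[120:400,120:420]]))
s=status.state(); print(s['time'],s['ee_pos'],s['force'])
```

```text
12.8 [0.46049608 0.06006038 0.09035873] [ 0.46211114 -0.24432108 -1.36946499]
```

View pics/s5.png

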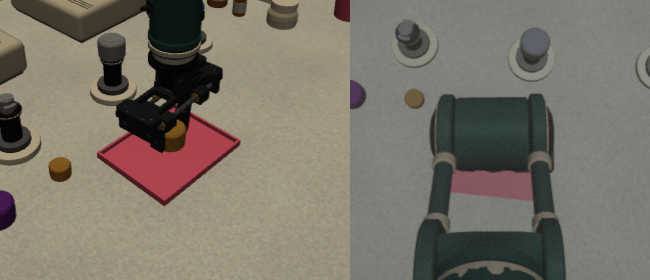

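The gold head is just above the tray's middle, at about (175,135) in the crop, and the chrome head is still seated. Lowering in 3 mm steps and watching the force.

{"api": "drive_tool", "payload": {
  "moves": [
    {"dx":0,"dy":0,"dz":0.05,"spin":0,"hand":40},
    {"dx":0,"dy":0,"dz":0.05,"spin":0,"hand":40},
    {"dx":0,"dy":0,"dz":0.05,"spin":0,"hand":40},
    {"dx":0,"dy":0,"dz":0.05,"spin":0,"hand":40},
    {"dx":0,"dy":0,"dz":0,"spin":0,"hand":40}
  ]
}}

```text
time: 13.42
ee_pos: [0.4596, 0.06, 0.0773]
tcp_rot: [-0.025, 1.0, -0.0, -0.0]
force: [-0.5, 0.2, -2.6]
grip_width: 0.563
grasp_force: 30.0
```

{"api": "drive_tool", "payload": {
  "moves": [
    {"dx":0,"dy":0,"dz":0.025,"spin":0,"hand":40},
    {"dx":0,"dy":0,"dz":0.025,"spin":0,"hand":40},
    {"dx":0,"dy":0,"dz":0,"spin":0,"hand":40}
  ]
}}

```text
time: 13.8
ee_pos: [0.4598, 0.06, 0.0746]
tcp_rot: [-0.025, 1.0, -0.0, -0.0]
force: [0.6, -0.2, -2.3]
grip_width: 0.561
grasp_force: 30.0
```

{"api": "drive_tool", "payload": {
  "moves": [
    {"dx":0,"dy":0,"dz":0.02,"spin":0,"hand":40},
    {"dx":0,"dy":0,"dz":0,"spin":0,"hand":40}
  ]
}}

```text
time: 14.05
ee_pos: [0.4601, 0.06, 0.0739]
tcp_rot: [-0.025, 1.0, 0.0, 0.0]
force: [-1.1, 0.0, 3.0]
grip_width: 0.566
grasp_force: 30.0
```

{"api": "drive_tool", "payload": {
  "moves": [
    {"dx":0,"dy":0,"dz":0.01,"spin":0,"hand":40},
    {"dx":0,"dy":0,"dz":0,"spin":0,"hand":40}
  ]
}}

```text
time: 14.3
ee_pos: [0.4602, 0.06, 0.0738]
tcp_rot: [-0.025, 1.0, -0.0, 0.0]
force: [-3.1, -1.1, 7.1]
grip_width: 0.558
grasp_force: 30.0
```

Contact with the floor at TCP z 0.0738, as expected. Releasing and retreating.

{"api": "drive_tool", "payload": {
  "moves": [
    {"dx":0,"dy":0,"dz":0,"spin":0,"hand":52},
    {"dx":0,"dy":0,"dz":0,"spin":0,"hand":56},
    {"dx":0,"dy":0,"dz":0,"spin":0,"hand":80},
    {"dx":0,"dy":0,"dz":0,"spin":0,"hand":80},
    {"dx":0,"dy":0,"dz":0,"spin":0,"hand":80},
    {"dx":0,"dy":0,"dz":0,"spin":0,"hand":80},
    {"dx":0,"dy":0,"dz":-0.1,"spin":0,"hand":80},
    {"dx":0,"dy":0,"dz":-0.2,"spin":0,"hand":80},
    {"dx":0,"dy":0,"dz":-0.3,"spin":0,"hand":80},
    {"dx":0,"dy":0,"dz":-0.4,"spin":0,"hand":80},
    {"dx":0,"dy":0,"dz":-0.4,"spin":0,"hand":80},
    {"dx":0,"dy":0,"dz":-0.4,"spin":0,"hand":80},
    {"dx":0,"dy":0,"dz":-0.2,"spin":0,"hand":80},
    {"dx":0,"dy":0,"dz":0,"spin":0,"hand":80},
    {"dx":0,"dy":0,"dz":0,"spin":0,"hand":80}
  ]
}}

```text
time: 16.18
ee_pos: [0.4593, 0.06, 0.1921]
tcp_rot: [-0.025, 1.0, -0.0, -0.001]
force: [0.8, -0.5, -0.3]
grip_width: 0.907
grasp_force: 0.0
```

Run:
```python
from h import *
a=imaging.get_image('side'); b=imaging.get_image('wrist')
cv2.imwrite('pics/s6.png',np.hstack([a[100:400,150:500],b[120:420,80:480]]))
s=status.state(); print(s['time'],s['ee_pos'],s['force'],s['grip_width'])
```

```text
16.275 [0.45916307 0.05996736 0.1917625 ] [ 0.38463446  0.23562332 -0.06578877] 0.9101535979187597
```

View pics/s6.png

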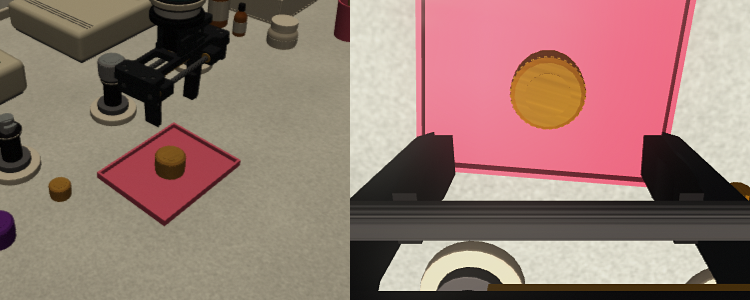

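The gold head stands upright in the middle of the tray, at about (170,162) in the side crop. The chrome head is still seated and the gripper is clear.

```bash
python3 -c "
from station import manip; print(manip.sign_off())"
```

```text
the job is handed in; nothing more can be done
None
```

I unscrewed the gold head, lifted it off and set it upright near the middle of the pink tray; the chrome head stayed on its hand-piece, and I handed the job in at about 16 s of the 43 s (no verdict was shown).

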